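# Load two butter blocks into the closed-end chute

### The job

Load the clear portion chute on the cheese counter with the two small yellow butter blocks: feed them lengthwise, lying flat, through its open mouth one after the other, so that the second pushes the first right up against the closed end. Leave the second block touching the first, with its tail sticking out on the tongue, and let go.

Things in the scene. Friction and masses are not known exactly. Their poses are not given: they have to be found in the camera images.
- butter_a: a small block of yellow butter, 46 x 64 x 22 mm (x, y, z), about 60 g, lying flat on the deck; one of two alike, the only deep-yellow blocks. Origin at the centre of its underside; its y axis runs along the 64 mm length, its x axis across the 46 mm width (the way to grip it), z is up. Which end is which does not matter.
- butter_b: a small block of yellow butter, 46 x 64 x 22 mm (x, y, z), about 60 g, lying flat on the deck; one of two alike, the only deep-yellow blocks. Origin at the centre of its underside; its y axis runs along the 64 mm length, its x axis across the 46 mm width (the way to grip it), z is up. Which end is which does not matter.
- chute: Clear-walled chute with white floor, fixed to the deck. Origin on the deck under the middle of the open mouth; x points level into the bore, away from the robot (within 15 degrees of straight ahead), z up. Bore: floor 20 mm over the deck, 60 wide, 34 high, 92 mm deep; cover top 58 mm over the deck. Steel lips at the mouth flare to y = +-44 mm, from x = -3 mm.
- chute_end (a point): Middle of the steel closed end, on the bore's floor (chute x = 92 mm), axes as the chute's. Before the mouth a tongue 36 mm wide, from chute x = -47 mm, continues the floor at its height, free at both sides for fingers. Fully loaded, the first block's centre is at chute x = 60 mm, the second's at -4 mm with 36 mm outside. Curved glass 0.43 m high covers the counter at y below -0.36 m.

How it is judged:
On the way:
1. a first butter block has its front end at least 10 mm inside the mouth (((x of butter_a in the frame of chute above -0.022 m and y of butter_a in the frame of chute between -0.025 and 0.025 m and z of butter_a in the frame of chute between 0.012 and 0.034 m) or (x of butter_b in the frame of chute above -0.022 m and y of butter_b in the frame of chute between -0.025 and 0.025 m and z of butter_b in the frame of chute between 0.012 and 0.034 m))), for 0.2 s.
At the end, for the whole second after the job is handed in: Both butter blocks lie at rest in the chute, flat (within 10 degrees) and lengthwise (17 degrees), in either order: the front one within 16 mm of the closed end, the other's centre 20 mm before to 30 mm past the mouth (the fully loaded place, 16 mm tolerance), nothing held (((x of butter_a in the frame of chute above 0.044 m and y of butter_a in the frame of chute between -0.025 and 0.025 m and z of butter_a in the frame of chute between 0.012 and 0.034 m and x of butter_b in the frame of chute between -0.02 and 0.03 m and y of butter_b in the frame of chute between -0.025 and 0.025 m and z of butter_b in the frame of chute between 0.012 and 0.034 m and angle between the y axis of each of butter_a, butter_b and the x axis of chute, either way round below 0.3 rad and angle between each of butter_a, butter_b's own z axis and vertical below 0.17 rad and linear speed of each of butter_a, butter_b below 0.02 m/s) or (x of butter_b in the frame of chute above 0.044 m and y of butter_b in the frame of chute between -0.025 and 0.025 m and z of butter_b in the frame of chute between 0.012 and 0.034 m and x of butter_a in the frame of chute between -0.02 and 0.03 m and y of butter_a in the frame of chute between -0.025 and 0.025 m and z of butter_a in the frame of chute between 0.012 and 0.034 m and angle between the y axis of each of butter_b, butter_a and the x axis of chute, either way round below 0.3 rad and angle between each of butter_b, butter_a's own z axis and vertical below 0.17 rad and linear speed of each of butter_b, butter_a below 0.02 m/s))); the robot touches nothing.
It also fails if it takes over 64 s, if anything falls off the work surface, if the arm or the gripper's body presses on something with over 40 N, if the wrist force passes 120 N, or if a joint passes its speed limit or range.

### The arm

A 6-joint arm with a two-finger parallel gripper is mounted at the origin on a cart in front of the work surface, level with it; the furniture and walls round the work are solid. World frame = base frame: x ahead of the robot, y to its left, z up, the work surface at z = 0. Lengths are in m, angles in rad, forces in N, time in s.
With the tool pointing down it reaches from about 0.35 to 0.775 m from the base axis. Payload 7.3 kg.
Tool frame: the origin (TCP) lies at the very end of the fingers, on their centre line; the grasp point (between the pads) lies 19 mm behind it; z points along the fingers, y is the line along which they close (so a half turn about z gives the same grasp; the last joint's range is limited). The gripper opens to 92 mm and grips with 3 to 60 N. Pads are 19 mm wide; open, the fingers measure 130 mm over their backs; the gripper's body (75 mm by 190 mm) begins 47 mm behind the grasp point.
Start: joints at [1.07, 0.342, 1.524, -0, 1.275, -0.146], TCP at [0.182, 0.492, 0.227] pointing down, gripper open.
Joint ranges: [-2.53, 2.53], [-0.77, 2.02], [0.04, 2.7], [-1, 4.14], [0.28, 2.66], [-3.11, 3.11]. Speed limits (rad/s): [2.57, 2.57, 3.14, 3.14, 3.14, 3.14].

### API

Orientations are given as [roll, pitch, yaw] about the fixed x, y, z axes, in that order (R = Rz(yaw) Ry(pitch) Rx(roll)).
In Python, from rig import move_ptp, move_linear, set_joints, command_gripper, pause, ik, camera, camera_model, Unreachable, job_done, get_time_s, get_qpos, get_joint_vel, get_joint_efforts, get_ee_pos, get_ee_rot, get_wrist_force, get_moment, get_opening, get_gripper_force gives the robot as it stands. Calls block until the motion is done:
- move_ptp(position, orientation): joint-space move of the TCP to a pose.
- move_linear(position, velocity=0.15, attitude=None): straight line of the TCP; attitude=None keeps the orientation; velocity is the mean speed in m/s.
- set_joints(angles): joint-space move.
- command_gripper(opening, grasp_force=None): finger opening in m; grasp_force is the grip in N (None keeps the last); returns when the fingers have stopped.
- pause(seconds).
- ik(position, orientation): joint angles nearest the present ones, or None.
- camera(name): name is "side" or "top" or "wrist"; returns the picture (400x640x3 uint8, blue, green, red); there is no depth.
- camera_model(name): a dict with "mtx" (3x3 intrinsics, pixels), "R" (3x3) and "t" (3): a world point X has camera coordinates R X + t. Camera axes: x right, y down, z forward; pixel columns grow to the right and rows downward; lengths in m; the calibration is good to about 2 mm. A picture is of the moment at which its call begins: read the wrist's pose just before it. camera_model takes no time and is no camera call; for the wrist camera it gives the pose at the moment of the call.
A pose or a line that the arm cannot do raises Unreachable and nothing moves.
- job_done(): hands the job in; it is judged then, once.
Readings, each from a call of its own:
- get_time_s(): time.
- get_qpos(): joint angles.
- get_joint_vel(): joint speeds.
- get_joint_efforts(): joint torques, N m.
- get_ee_pos(): TCP position.
- get_ee_rot(): TCP orientation.
- get_wrist_force(): force on the tool from outside, world axes, zero at the start.
- get_moment(): the same for the moment, N m.
- get_opening(): finger opening in m.
- get_gripper_force(): force on a finger pad.
Only numpy, scipy, OpenCV 4.12 (cv2) and the standard library are available. Lean on these libraries where they do the work, as an engineer would, in place of code of your own. Each camera call takes 0.05 s, during which the arm holds its last target. There are 200 camera calls.

## Working session

There is one attempt and no reset: what is moved stays moved. The work goes in short steps, each a Python script; the robot and the scene stay as the last script left them, time stands still between calls to the robot, and variables do not carry over. Pictures are saved under pics/ and viewed, at most 10 in all, crops included, and the job is handed in when it is done.

```bash
mkdir -p pics; python3 - <<'E'
from rig import *
import cv2
for n in("top","side"):
    cv2.imwrite(f"pics/{n}0.png",camera(n)); m=camera_model(n); print(n,m)
print(get_time_s(),get_ee_rot())
E
```

```text
top {'mtx': array([[438.36988487,   0.        , 325.71984658],
       [  0.        , 438.36988487, 197.82104458],
       [  0.        ,   0.        ,   1.        ]]), 'R': array([[ 0.0181487 , -0.99980285, -0.00805573],
       [-0.99076226, -0.01690045, -0.13455302],
       [ 0.13439035,  0.01042328, -0.99087365]]), 't': array([5.68311786e-04, 5.70483058e-01, 9.02100489e-01])}
side {'mtx': array([[389.73470493,   0.        , 324.90295672],
       [  0.        , 389.73470493, 195.84855753],
       [  0.        ,   0.        ,   1.        ]]), 'R': array([[ 0.07912097, -0.99685596,  0.00425047],
       [-0.84614505, -0.06941206, -0.52841322],
       [ 0.5270469 ,  0.03821205, -0.84897668]]), 't': array([-0.03153932,  0.51850335,  0.74257225])}
0.1 [-3.14023645e+00 -2.20799187e-04  2.78681316e+00]
```

View pics/top0.png

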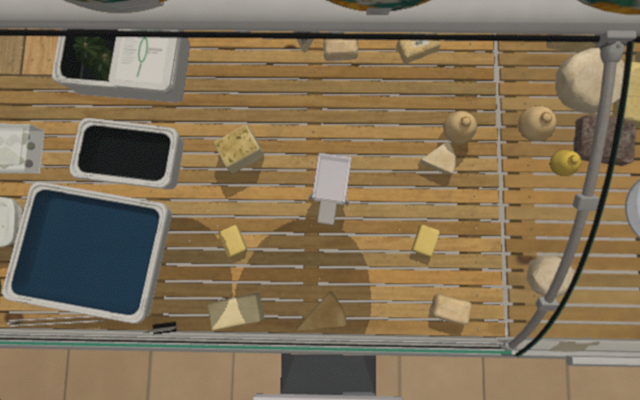

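View pics/side0.png

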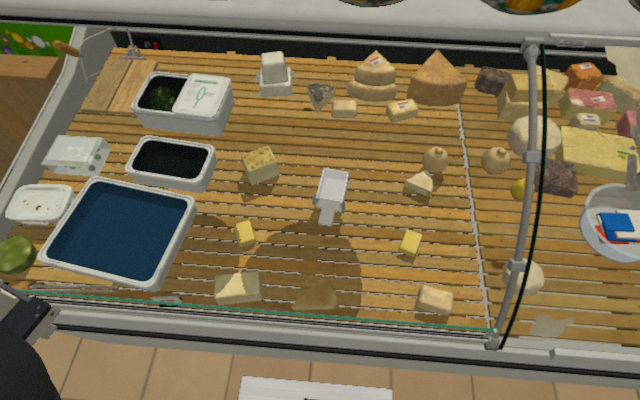

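The butter blocks are at about (233,241) and (426,240) in the top view. The chute runs from its tongue at (327,220) to its closed end at (333,156). I'll enlarge that area next.

```bash
python3 - <<'E'
import cv2,numpy as np
t=cv2.imread("pics/top0.png")
a=cv2.resize(t[215:265,210:260],None,fx=8,fy=8,interpolation=cv2.INTER_CUBIC)
b=cv2.resize(t[215:265,401:451],None,fx=8,fy=8,interpolation=cv2.INTER_CUBIC)
c=cv2.resize(t[145:230,300:365],None,fx=7,fy=7,interpolation=cv2.INTER_CUBIC)
cv2.imwrite("pics/ch.png",c)
hsv=cv2.cvtColor(t,cv2.COLOR_BGR2HSV)
print(hsv[241,233],hsv[240,426])
for (x,y) in((210,215),(401,215)):
    h=hsv[y:y+50,x:x+50]; m=((h[...,1]>120)&(h[...,0]>=21)&(h[...,2]>120)).astype('u1')
    cs,_=cv2.findContours(m,0,1); k=max(cs,key=cv2.contourArea)+np.array([x,y]); print(cv2.contourArea(k),cv2.minAreaRect(k),cv2.boxPoints(cv2.minAreaRect(k)).tolist())
cv2.imwrite("pics/ab.png",np.hstack([a,b]))
E
```

```text
[ 22 127 200] [ 22 127 199]
516.0 ((232.22412109375, 240.3103485107422), (27.85430145263672, 20.98357391357422), 68.19859313964844) [[217.31033325195312, 231.27586364746094], [236.7930908203125, 223.48277282714844], [247.13790893554688, 249.34483337402344], [227.6551513671875, 257.137939453125]]
510.0 ((425.6386413574219, 239.8686065673828), (20.76089096069336, 27.852060317993164), 19.98310661315918) [[411.1240539550781, 249.40875244140625], [420.6423034667969, 223.23358154296875], [440.1532287597656, 230.32846069335938], [430.6349792480469, 256.5036315917969]]
```

View pics/ch.png

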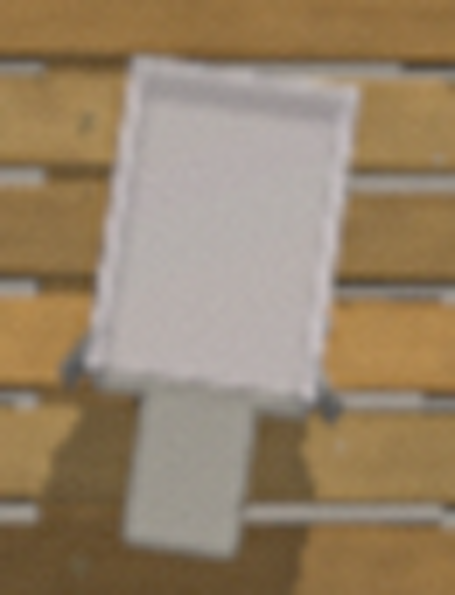

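View pics/ab.png

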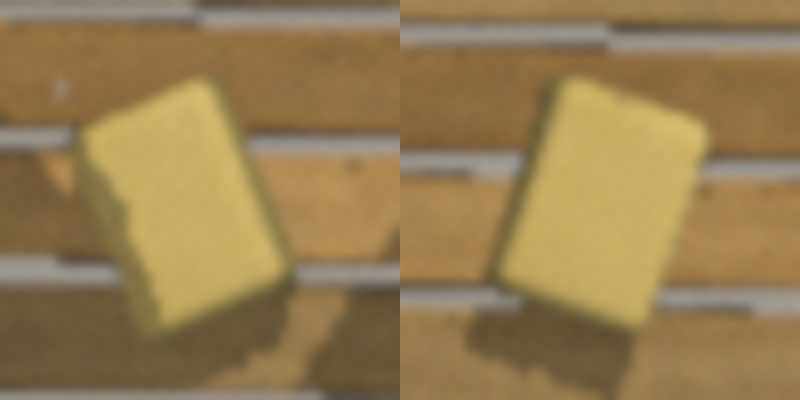

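```bash
cat > h.py <<'E'
from rig import *
import numpy as np, cv2
def world(m,uv,z):
    d=m["R"].T@np.linalg.solve(m["mtx"],[uv[0],uv[1],1.]); c=-m["R"].T@m["t"]
    return c+d*(z-c[2])/d[2]
def proj(m,X): p=m["mtx"]@(m["R"]@np.array(X)+m["t"]); return p[:2]/p[2]
E
python3 - <<'E'
from h import *
m=camera_model("top")
for n,b in(("a",[[217.3,231.3],[236.8,223.5],[247.1,249.3],[227.7,257.1]]),("b",[[411.1,249.4],[420.6,223.2],[440.2,230.3],[430.6,256.5]])):
    w=np.array([world(m,p,.015)[:2] for p in b]); c=w.mean(0); e=[w[1]-w[0],w[2]-w[1]]; l=max(e,key=np.linalg.norm)
    print(n,c,[np.linalg.norm(x) for x in e],np.degrees(np.arctan2(l[1],l[0])))
f=lambda x,y,z:world(m,(300+(x-3.5+.5)/7,145+(y-3)/7),z)[:2]
for k,p in dict(tl=(125,543,.02),tr=(236,555,.02),tml=(145,395,.02),tmr=(255,405,.02),fl=(135,58,.058),fr=(357,88,.058),nl=(90,368,.058),nr=(312,410,.058),ll=(72,375,.05),lr=(330,410,.05)).items(): print(k,f(*p))
for x,y in((.43,.2),(.43,-.2)): print(ik([x,y,.25],[np.pi,0,0]))
E
```

```text
a [0.47699957 0.21254348] [np.float64(0.04545435426009385), np.float64(0.060919653493632715)] -155.8552986467662
b [ 0.48546266 -0.20737538] [np.float64(0.06088044196589634), np.float64(0.04483627897256335)] -20.299248419776305
tl [0.51927911 0.02784974]
tr [ 0.51615531 -0.00664998]
tml [0.56568526 0.02256038]
tmr [ 0.56312662 -0.01183726]
fl [0.66418013 0.02678482]
fr [ 0.65594628 -0.04085855]
nl [0.56870969 0.03836841]
nr [ 0.55714694 -0.02842386]
ll [0.56757093 0.04410196]
lr [ 0.55823231 -0.0341166 ]
[ 2.73547004e-01  2.29759572e-01  1.61570980e+00 -4.44089210e-16
  1.29612328e+00  1.84434333e+00]
[-5.97159547e-01  2.29759572e-01  1.61570980e+00 -4.44089210e-16
  1.29612328e+00  9.73636780e-01]
```

Chute estimate: mouth at (0.564, 0.005), yaw about -0.118. I'll grip the first block near its tail and check it with the wrist camera while hovering.

```bash
cat >> h.py <<'E'
CH=np.array([.564,.005]); CY=-.118
def rpy(yaw):
    return [np.pi,0,yaw]
def chp(x,y,z):
    c,s=np.cos(CY),np.sin(CY); return [CH[0]+c*x-s*y,CH[1]+s*x+c*y,z]
def bl(c,yaw,off,z): return [c[0]-off*np.cos(yaw),c[1]-off*np.sin(yaw),z]
E
python3 - <<'E'
from h import *
a=np.array([.477,.2125]); ya=np.radians(24.1); b=np.array([.4855,-.2074]); yb=np.radians(-20.3)
for p,y in((bl(a,ya,.02,.004),ya),(bl(b,yb,.02,.004),yb),(chp(-.08,0,.027),CY),(chp(-.016,0,.027),CY),(chp(-.02,0,.15),CY)): print(np.round(ik(p,rpy(y)),2))
move_ptp(bl(a,ya,.02,.12),rpy(ya))
m=camera_model("wrist"); im=camera("wrist")
pts=[proj(m,[*(a+np.array([[np.cos(ya),-np.sin(ya)],[np.sin(ya),np.cos(ya)]])@[i*.032,j*.023]),.022]) for i,j in((1,1),(1,-1),(-1,-1),(-1,1))]
cv2.polylines(im,[np.int32(pts)],True,(0,0,255),1)
cv2.imwrite("pics/w1.png",im); print(get_time_s(),get_ee_pos(),pts)
E
```

```text
[ 0.27  0.6   1.84 -0.    0.71  1.42]
[-0.56  0.61  1.82 -0.    0.72  1.37]
[-0.13  0.54  1.87 -0.    0.73  1.56]
[-0.13  0.62  1.69 -0.    0.83  1.56]
[-0.13  0.45  1.58 -0.    1.11  1.56]
1.675 [0.45856642 0.20508487 0.1202203 ] [array([288.5660162 , 142.56417822]), array([341.21873351, 142.70473917]), array([339.3100114 , 212.33770803]), array([290.04467162, 212.21820696])]
```

View pics/w1.png

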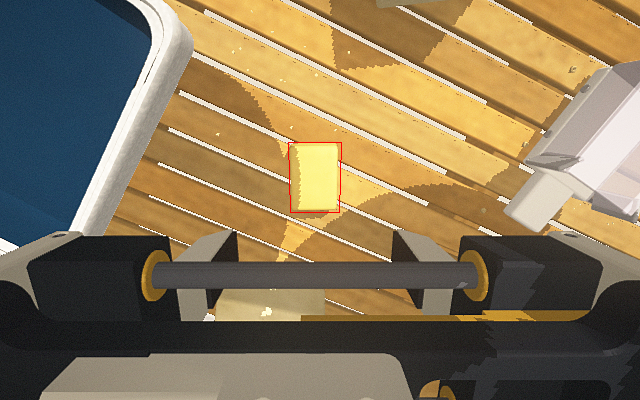

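The predicted outline (red, around (315,177)) sits on the block, so I'll grasp it and feed it.

```bash
cat >> h.py <<'E'
def pick(c,yaw,off=.02):
    move_ptp(bl(c,yaw,off,.12),rpy(yaw)); move_linear(bl(c,yaw,off,.004),.1)
    command_gripper(.03,20); print("grip",get_opening(),get_gripper_force())
    move_linear(bl(c,yaw,off,.12),.15); print("lift",get_opening(),get_gripper_force(),get_time_s())
E
python3 - <<'E'
from h import *
a=np.array([.477,.2125]); ya=np.radians(24.1)
pick(a,ya)
move_ptp(chp(-.085,0,.12),rpy(CY))
move_linear(chp(-.085,0,.028),.1)
cv2.imwrite("pics/t2.png",cv2.resize(camera("top")[130:280,240:440],None,fx=3.9,fy=3.9,interpolation=2))
cv2.imwrite("pics/w2.png",camera("wrist")); print(get_time_s(),get_wrist_force(),get_opening())
E
```

```text
grip 0.04504233286723638 19.88006293773651
lift 0.04528587969542251 19.88068252801895 4.95
6.9 [-0.52667979 -0.28769677 -0.1050565 ] 0.04488369654767271
```

View pics/w2.png

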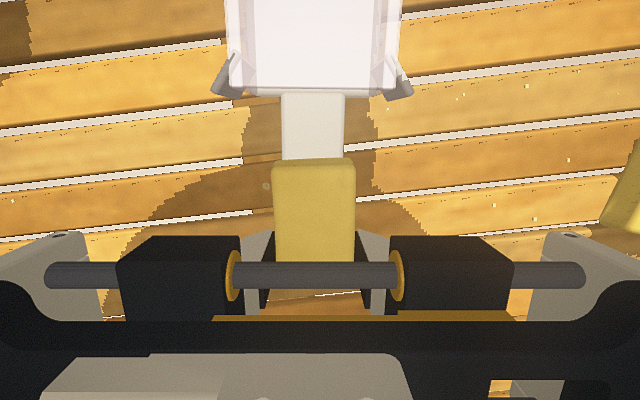

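The block (centre column 314) lines up with the tongue (313) and the lips (312). I'll feed it in and release, then bring the second block.

```bash
python3 - <<'E'
from h import *
move_linear(chp(-.017,0,.028),.06); print(get_wrist_force())
move_linear(chp(-.017,0,.0245),.03); print(get_wrist_force(),get_opening())
command_gripper(.075); move_linear(chp(-.03,0,.12),.15)
im=camera("wrist")
b=np.array([.4855,-.2074]); yb=np.radians(-20.3)
pick(b,yb)
move_ptp(chp(-.1,0,.12),rpy(CY))
move_linear(chp(-.1,0,.028),.1)
w=camera("wrist")
cv2.imwrite("pics/w3.png",np.hstack([im[:300,140:500],w[:300,140:500]])); print(get_time_s(),get_opening())
E
```

```text
[ 0.65314455 -0.46128934 -1.2424494 ]
[ 0.29882676  0.07482406 -1.23871647] 0.0449279538635943
grip 0.04505417495308899 19.875668585300446
lift 0.04513806060934569 19.87974464893341 13.6833
15.675 0.045077526416823936
```

View pics/w3.png

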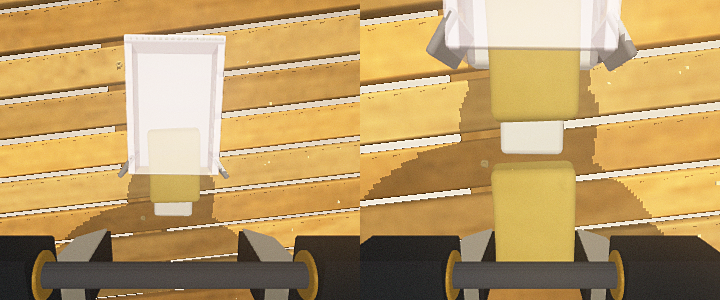

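Block one sits straight in the mouth and block two is lined up behind it. I'll push until the wrist feels the closed end.

```bash
python3 - <<'E'
from h import *
move_linear(chp(-.04,0,.026),.06); f0=get_wrist_force(); print(f0)
for x in np.arange(-.036,-.0145,.002):
    move_linear(chp(x,0,.0255),.02); f=(get_wrist_force()-f0)[0]; print(round(x,3),round(f,2))
    if f<-5: break
cv2.imwrite("pics/w4.png",camera("wrist")[:300,140:500])
move_linear(chp(x-.0005,0,.0245),.02); print(get_wrist_force(),get_opening(),get_time_s())
command_gripper(.075); move_linear(chp(x-.003,0,.13),.12)
pause(.3); m=camera_model("wrist"); w=camera("wrist"); cv2.imwrite("pics/w5.png",w[:300,140:500])
for n,X in(("mouth",chp(0,0,.042)),("end",chp(.092,0,.042)),("tail-36",chp(-.036,0,.042)),("joint28",chp(.028,0,.042))): print(n,proj(m,X)-[140,0])
cv2.imwrite("pics/w6.png",np.hstack([cv2.imread("pics/w4.png"),w[:300,140:500]]))
E
```

```text
[ 0.2982252   0.17088785 -0.55742799]
-0.036 0.1
-0.034 0.16
-0.032 -1.06
-0.03 -0.35
-0.028 -0.62
-0.026 -0.21
-0.024 -0.28
-0.022 -1.07
-0.02 -5.97
[-5.45596749  0.31820794  0.4359314 ] 0.044652564506053316 19.475
mouth [173.74164071 177.44600442]
end [173.78313676  61.2438876 ]
tail-36 [173.72757942 216.82205355]
joint28 [173.75336281 144.62039944]
```

View pics/w6.png

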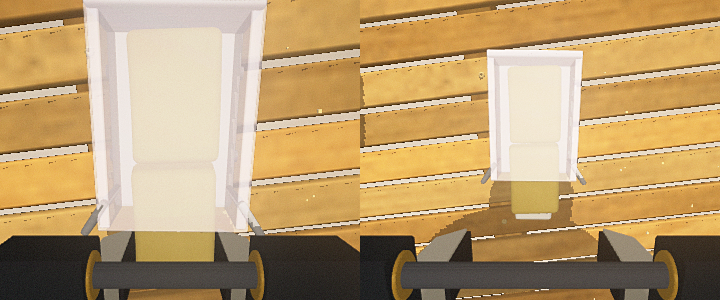

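Both blocks are in line and touching, and the front one is against the closed end. The tail sticks out at row 213, where full load predicts 217, and the gripper is clear.

```bash
python3 -c "
from rig import *
print(job_done(),get_time_s())"
```

```text
the job is handed in; nothing more can be done
the job is handed in; nothing more can be done
```

The chute is loaded and handed in: the first butter block is against the closed end, the second touches it with its tail out on the tongue, and the gripper is open and clear. The robot clock read about 20 s of the 64 s allowed, and no verdict came back.

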